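# Lock the filter box cover with the slotted T-key

## Task

One of the four captive screws on the cover of the dust filter box has been left undone: its bar does not line up with the two marks beside it as the other three do. Use the slotted T-key from the small steel tray to turn that screw clockwise until its bar lines up with its marks, without touching the screw with the gripper, then stand the key upright in its tray again.

Things in the scene. Friction and masses are not known exactly. Their poses are not given: they have to be found in the camera images.
- key_grip (a point): Centre of the loose T-key's crossbar, 102 mm above its underside; z up its stem. Crossbar 84 (x) x 20 (y) x 20 mm: grip its 20 mm width from above. Stem 16 mm round, 64 mm free. Foot 56 (x) x 38 (y) x 28 mm, underside slot along x 18 mm wide and deep, open both ends. Same after half a turn. 0.25 kg. (The shorter T-tool with round socket foot outside the tray is not it.)
- screw_seat: Fixed steel disc, 60 mm across, 5 mm thick, under the undone screw, on the white cover. Origin: centre of its underside, on the vertical screw axis, 70 mm above the bench. Its y axis runs through its two rim marks. The screw's bar, 44 x 10 mm, tops out 19 mm above the origin. Fit the key's slot over it, underside 5 to 8 mm above the origin. Other screws 110 and 210 mm away.
- screw (a joint): Angle of the undone screw (rad), growing clockwise seen from above. 0: bar along the seat's x axis; 1.57: along its y axis, in line with the marks (home). Starts at 0.3 to 0.6; end stops at 0 and 1.80. Stiff (0.06 N m), no spring, stays where left. The fitted key has about 0.19 rad play each way on the bar, so turn it that much farther than the screw.
- tray: Square steel tray fixed on the bench, 120 x 120 mm outside, walls 5 mm thick, 15 mm high; inner floor 110 x 110 mm, 5 mm above the bench. Origin: centre of its underside. The key stands upright near its middle at the start.
Mind the look-alikes: they are no part of the job. What is shaped like the part that bears key_grip but red or yellow is not meant.

How it is judged (in metres and radians):
On the way:
1. the undone screw is turned home with the key on it (value of joint screw above 1.3 rad and horizontal distance between key_grip and screw_seat below 0.025 m and z of key_grip in the frame of screw_seat below 0.135 m), for 0.1 s.
At the end, for the whole second after the job is handed in: The screw's joint is above 1.30 rad (bar within about 15 degrees short of its marks, or past them up to the stop), and the key stands upright (within 10 degrees) on the tray's floor, its axis within 55 mm of the tray's centre, released (value of joint screw above 1.3 rad and horizontal distance between key_grip and tray below 0.055 m and height (world z) of key_grip between 0.098 and 0.114 m and angle between key_grip's own z axis and vertical below 0.17 rad); the robot touches nothing.
It fails at once if the gripper's fingers press on the screw or its seat (contact force between the fingers and screw_seat above 2 N).
It also fails if it takes over 51 s, if anything falls off the work surface, if the arm or the gripper's body presses on something with over 40 N, if the wrist force passes 120 N, or if a joint passes its speed limit or range.

## Robot

A 6-joint arm with a two-finger parallel gripper is mounted at the origin on the work surface. World frame = base frame: x ahead of the robot, y to its left, z up, the work surface at z = 0. Lengths are in mm, angles in rad, forces in N, time in s.
With the tool pointing down it reaches from about 350 to 775 mm from the base axis. Payload 7.3 kg.
Tool frame: the origin (TCP) lies between the finger pads; the fingertips stand 14 mm ahead of it and the grasp point (between the pads) lies 5 mm behind it; y points along the fingers, z is the direction in which the jaws open and shut, and the axes are right-handed (so a half turn about y gives the same grasp; the last joint's range is limited). The gripper opens to 92 mm and grips with 3 to 60 N. Pads are 19 mm wide; open, the fingers measure 130 mm over their backs; the gripper's body (75 mm by 190 mm) begins 47 mm behind the grasp point.
Start: joints at [1.158, 0.342, 1.524, -0, 1.275, -0.146], TCP at [138.398, 506.448, 240.741] pointing down, gripper open.
Joint ranges: [-2.53, 2.53], [-0.77, 2.02], [0.04, 2.7], [-1, 4.14], [0.28, 2.66], [-3.11, 3.11]. Speed limits (rad/s): [2.57, 2.57, 3.14, 3.14, 3.14, 3.14].

## Interface

Orientations are given as [roll, pitch, yaw] about the fixed x, y, z axes, in that order (R = Rz(yaw) Ry(pitch) Rx(roll)).
In Python, from plant import bot, vision, order gives the robot as it stands.
- The arm moves only by the tool apply_moves, never from a script. Its argument "rows" is a list of rows, each a list of 3 entries, a list of its own where there are three numbers: the shift along the tool's x, y, z in cm, then the turn about the tool's y in rad, then the finger opening in cm, from 0 to 9.18. A call has 1 to 5 rows; each row is the pose to reach, as a shift and turn from the pose measured when the call began, along the tool's axes at that moment; what a row does not reach only later rows make up. A row lasts 1/8 s, in which the tool goes at most 62.5 mm and 10.7 degrees, less where a joint would pass 70% of its speed; a pose out of reach is approached as far as the arm can. A call with a gripper value outside its range is refused whole. The fingers move at their own pace and stop on an object; the grip force is fixed at half the most. Time passes only in rows, so rows that repeat a pose let the fingers close. It gives the time, the measured TCP pose, the force and the opening at its end, in the units of the state.
- bot.get_obs(): the state, without advancing time (a new reading comes with each control period).
- vision.capture(name): name is "scene" or "top"; returns the picture (400x640x3 uint8, red, green, blue); there is no depth.
- vision.camera_info(name): a dict with "mtx" (3x3 intrinsics, pixels), "distortion" ([k1, k2, p1, p2, k3] as OpenCV has them; the pictures are not rectified), "rvec" (rotation vector, rad) and "tvec" (3), from world to camera coordinates, as OpenCV has them. Camera axes: x right, y down, z forward; pixel columns grow to the right and rows downward; lengths in mm; the calibration is good to about 2 mm. A picture is of the moment at which its call begins. camera_info takes no time and is no camera call.
- order.close_job(): hands the job in, once; it reports no verdict.
The state is a dict: "time": time; "joint_positions": joint angles; "dq": joint speeds; "tau": joint torques, N m; "tool_pos": TCP position; "tcp_rot": TCP orientation; "contact_force": force on the tool from outside, world axes, zero at the start; "moment": the same for the moment, N m; "grip_width": finger opening in mm.
Only numpy, scipy, OpenCV 4.12 (cv2) and the standard library are available. Lean on these libraries where they do the work, as an engineer would, in place of code of your own. Each camera call takes 0.05 s, during which the arm holds its last target.

## Working session

There is one attempt and no reset: what is moved stays moved. The work goes in short steps, Python scripts to look and compute and a tool call to move; the robot and the scene stay as the last step left them, time stands still between calls to the robot, and variables do not carry over. Pictures are saved under pics/ and viewed, and the job is handed in when it is done.

Besides the shell and the picture viewer there is one more tool, called after "Emit:" as name(argument=value, ...) on one line, values as JSON. apply_moves: Moves the arm, as the interface text tells. Its arguments: {"type":"object","properties":{"rows":{"type":"array","items":{"type":"array"}}},"required":["rows"]}

```bash
ls; mkdir -p pics; python3 - <<'E'
from plant import bot, vision, order
import cv2
print(bot.get_obs())
for n in("scene","top"):
    im=vision.capture(n); cv2.imwrite(f"pics/{n}0.png",im[:,:,::-1]); print(n,vision.camera_info(n))
E
```

```text
pics
{'time': 0.0, 'joint_positions': array([ 1.15798492e+00,  3.42715664e-01,  1.52502793e+00, -3.68189879e-05,
        1.27537137e+00, -1.45996691e-01]), 'dq': array([ 0.000392  ,  0.00026548, -0.00099242,  0.00036993, -0.00084898,
       -0.00077826]), 'tau': array([ 1.40263772e-03, -4.31230617e+01, -2.44223428e+01,  7.17768981e-02,
        5.59402665e-02, -1.32312734e-04]), 'tool_pos': array([138.25295164, 506.07060051, 240.04479167]), 'tcp_rot': array([-1.57230757e+00,  1.86631203e-04, -2.66804111e-01]), 'contact_force': array([-0.32481224,  0.24988105,  0.71674167]), 'moment': array([-0.00085462, -0.03035188, -0.05012582]), 'grip_width': 91.63623179140345}
scene {'mtx': array([[408.09758757,   0.        , 324.35449864],
       [  0.        , 408.09758757, 198.97929113],
       [  0.        ,   0.        ,   1.        ]]), 'distortion': array([-0.03838972,  0.        ,  0.        ,  0.        ,  0.        ]), 'rvec': array([ 1.92131686,  1.06102191, -0.59455039]), 'tvec': array([-305.13095566,  -89.42556049, 1503.14712018])}
top {'mtx': array([[423.06082477,   0.        , 323.49179657],
       [  0.        , 423.06082477, 206.39648449],
       [  0.        ,   0.        ,   1.        ]]), 'distortion': array([0.01735605, 0.        , 0.        , 0.        , 0.        ]), 'rvec': array([ 2.1638899 , -2.21704444,  0.0118967 ]), 'tvec': array([ 124.85908366,  436.967494  , 1109.65645556])}
```

View pics/scene0.png

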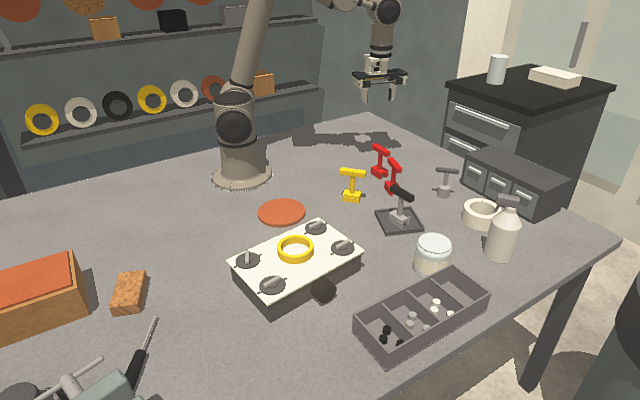

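View pics/top0.png

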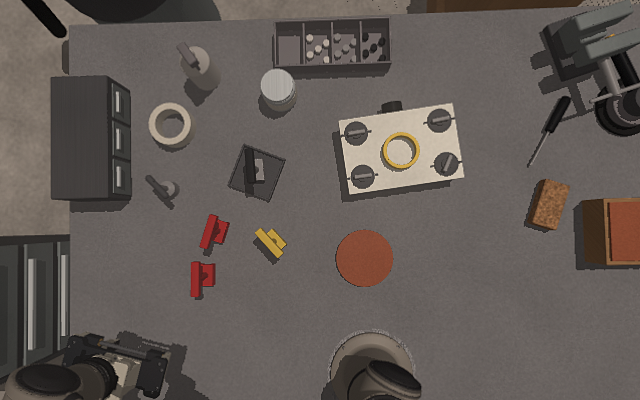

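Candidates in the top view: the black-bar key in the tray (255,170), red keys (214,232) and (203,278), the yellow key (270,242) and the short grey T-tool (160,188). By the description I choose the one in the tray. The screws are at (356,133), (439,120), (446,164) and (362,176). Next I check close crops.

```bash
python3 - <<'E'
import cv2,numpy as np
t=cv2.imread("pics/top0.png");s=cv2.imread("pics/scene0.png")
a=cv2.resize(t[95:205,330:475],None,fx=5,fy=5,interpolation=cv2.INTER_CUBIC)
b=cv2.resize(t[135:210,215:300],None,fx=7,fy=7,interpolation=cv2.INTER_CUBIC)
cv2.imwrite("pics/ca.png",a);cv2.imwrite("pics/cb.png",b)
cv2.imwrite("pics/cc.png",cv2.resize(s[130:320,220:440],None,fx=3,fy=3,interpolation=cv2.INTER_CUBIC))
E
```

```text
(no output)
```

View pics/ca.png

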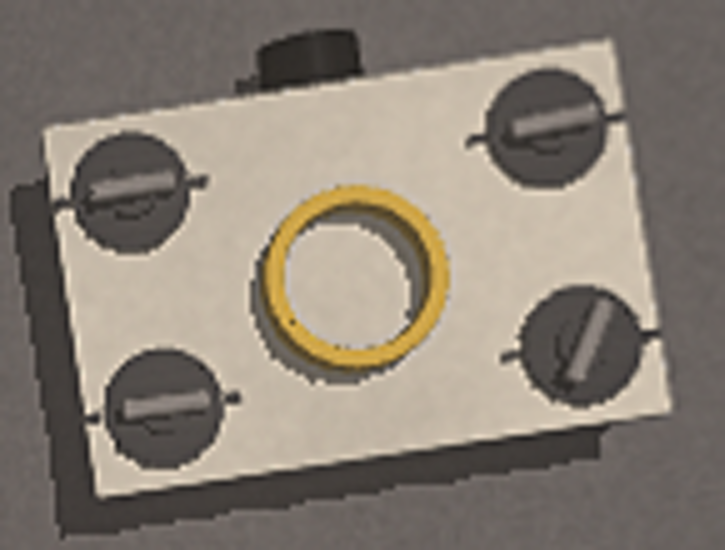

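View pics/cb.png

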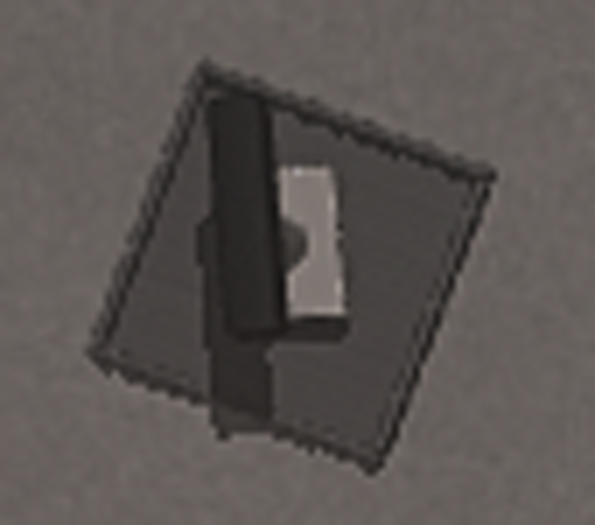

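View pics/cc.png

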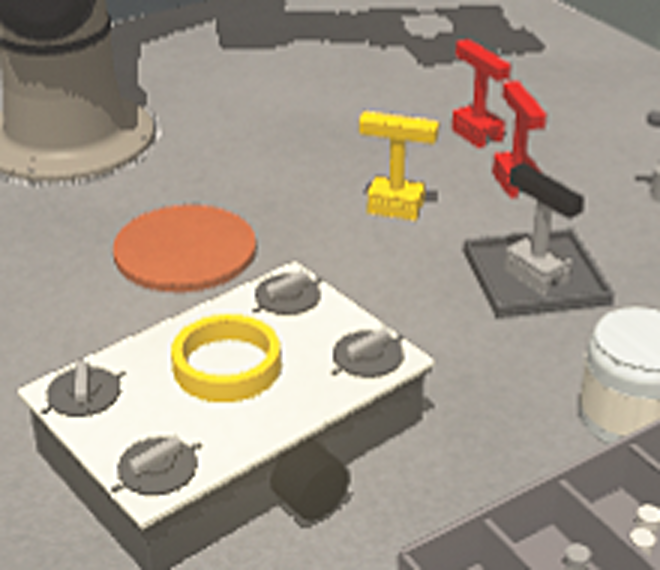

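The crops show that the undone screw is at lower right, (446,164) in the top view, because its bar is off its marks. The black-bar key with the slotted foot stands in the tray at (255,170). Now I measure.

```bash
cat > h.py <<'E'
import cv2,numpy as np
from plant import bot, vision, order
def ray(cam,px,z):
    i=vision.camera_info(cam);R=cv2.Rodrigues(i["rvec"])[0]
    p=cv2.undistortPoints(np.array(px,float).reshape(-1,1,2),i["mtx"],i["distortion"]).reshape(-1,2)
    d=np.c_[p,np.ones(len(p))]@R; c=-R.T@i["tvec"]
    return (c+d*((z-c[2])/d[:,2])[:,None])[:,:2]
def proj(cam,P):
    i=vision.camera_info(cam);return cv2.projectPoints(np.array(P,float).reshape(-1,1,3),i["rvec"],i["tvec"],i["mtx"],i["distortion"])[0].reshape(-1,2)
def crop2px(c,s,o): return (np.array(c,float)+.5)/s-.5+np.array(o)
E
python3 - <<'E'
from h import *
t=cv2.imread("pics/top0.png")
# screw centres by hand+mask
g=cv2.cvtColor(t,cv2.COLOR_BGR2GRAY)
for (u,v) in [(356,133),(439,120),(446,164),(362,176)]:
    m=np.zeros_like(g); cv2.circle(m,(u,v),13,255,-1); m[g>140]=0
    m=cv2.morphologyEx(m,cv2.MORPH_CLOSE,np.ones((5,5))); m=cv2.morphologyEx(m,cv2.MORPH_OPEN,np.ones((7,7)))
    c=max(cv2.findContours(m,0,1)[0],key=cv2.contourArea)
    (x,y),(a,b),th=cv2.fitEllipse(c); print("disc",x,y,a,b,ray("top",[(x,y)],75))
def L(n,a,b,z):
    p=ray("top",crop2px([a,b],5,(330,95)),z);d=p[0]-p[1];print(n,p.mean(0),np.linalg.norm(d),np.degrees(np.arctan2(d[1],d[0])))
L("marks undone",(505,357),(658,335),72);L("bar",(600,308),(578,378),89)
L("bar other1",(92,193),(173,180),89);L("marks o1",(58,205),(205,181),72)
L("bar o3",(122,410),(208,400),89);L("marks o3",(92,418),(238,398),72)
tc=ray("top",crop2px([(205,62),(495,175),(378,470),(92,352)],7,(215,135)),15);print("tray",tc,tc.mean(0))
d=g[135:210,215:300]; print(np.array2string(d[10:50:3,25:52]))
m=((g<48)*255).astype(np.uint8); m[:140]=0;m[205:]=0;m[:,:238]=0;m[:,275:]=0
n,l,st,ce=cv2.connectedComponentsWithStats(m);print(st,ce)
E
```

```text
disc 355.7509460449219 133.25100708007812 22.87302589416504 23.79224395751953 [[618.35510797  27.60528891]]
disc 438.7381591796875 120.38137817382812 23.29534339904785 23.99026107788086 [[ 644.29081527 -179.00851598]]
disc 445.60284423828125 163.87789916992188 23.019973754882812 24.20735740661621 [[ 535.33572957 -192.36269292]]
disc 362.0917053222656 176.36207580566406 22.87755012512207 23.755216598510742 [[509.91141714  14.6833512 ]]
marks undone [ 535.89060349 -193.8447013 ] 76.0900860854966 96.66556749934983
bar [ 535.06639586 -193.05689605] 36.00477848233728 -19.09535022716913
bar other1 [618.75953466  27.4498993 ] 40.373081368679166 97.48693983271262
marks o1 [619.08986494  27.09399703] 74.49643346834911 97.64730804157907
bar o3 [510.27862833  14.35197033] 42.44932729819891 95.12997020394685
marks o3 [510.59451106  13.23518004] 73.43212805876205 96.30576834800567
tray [[612.2428702  321.66547474]
 [566.20322761 212.29976136]
 [455.62534479 258.85288124]
 [503.04460405 366.54439428]] [534.27901166 289.8406279 ]
[[ 97 100  84  59  47  60  66  71  66  86  99  94  96 100 101  98  98
[... 1619 characters left out ...]
      1]
 [   240    153      2      4      4]
 [   238    158      2      5      5]
 [   274    182      1      1      1]
 [   274    187      1      2      2]
 [   239    190      2      1      2]
 [   273    190      1      1      1]
 [   269    192      4      8      8]
 [   261    198      1      1      1]
 [   268    201      2      1      2]] [[319.65365582 199.56545876]
 [250.58348624 169.78715596]
 [242.         151.        ]
 [240.75       154.5       ]
 [238.6        160.        ]
 [274.         182.        ]
 [274.         187.5       ]
 [239.5        190.        ]
 [273.         190.        ]
 [271.         195.5       ]
 [261.         198.        ]
 [268.5        201.        ]]
```

```bash
python3 - <<'E'
from h import *
p=ray("top",[(247.7,151),(250.15,181)],117);d=p[0]-p[1];print("bar dir",np.degrees(np.arctan2(d[1],d[0])))
c=ray("top",[(248.9,165.4)],117)[0];print("key",c)
q=ray("top",crop2px([(278,165),(332,165),(346,316),(288,317)],7,(215,135)),33);print("foot",q)
print("foot right mid edge", (q[1]+q[2])/2)
print("scene key",ray("scene",crop2px([(546,188)],3,(220,130)),107))
print("scene seat",ray("scene",crop2px([(84,391)],3,(220,130)),75))
a=np.radians(np.degrees(np.arctan2(d[1],d[0])));e=np.array([np.cos(a),np.sin(a)]);n=np.array([-e[1],e[0]])
P=[np.r_[c+sx*42*e+sy*10*n,z] for z in(117,97) for sx in(-1,1) for sy in(-1,1)]
t=cv2.imread("pics/top0.png");s=cv2.imread("pics/scene0.png")
for n_,im,o in(("top",t,(215,135)),("scene",s,(370,170))):
    b=cv2.resize(im[o[1]:o[1]+75,o[0]:o[0]+85],None,fx=8,fy=8,interpolation=cv2.INTER_CUBIC)
    for i,u in enumerate(proj(n_,P)): cv2.circle(b,tuple(int(round(v)) for v in (u-o+.5)*8-.5),3,(0,255,0) if i<4 else (0,0,255),-1)
    cv2.imwrite(f"pics/k_{n_}.png",b)
o=bot.get_obs();print(o["tool_pos"],o["tcp_rot"])
from scipy.spatial.transform import Rotation as R
print(R.from_euler("xyz",o["tcp_rot"]).as_matrix().round(3))
E
```

```text
bar dir 3.632605975137671
key [539.15665409 288.84608377]
foot [[569.43846087 291.23322389]
 [568.89168239 271.04296523]
 [512.34151682 266.8918307 ]
 [512.53204399 288.54520519]]
foot right mid edge [540.61659961 268.96739796]
scene key [[541.41610095 287.77643013]]
scene seat [[ 542.35735423 -196.5165708 ]]
[138.2484783  506.12992766 240.13596879] [-1.57209517e+00  1.75367419e-04 -2.66742822e-01]
[[ 0.965 -0.001  0.264]
 [-0.264 -0.001  0.965]
 [-0.    -1.    -0.001]]
```

```bash
python3 -c "
import cv2,numpy as np
a=cv2.imread('pics/k_top.png');b=cv2.imread('pics/k_scene.png')
cv2.imwrite('pics/k2.png',cv2.resize(np.hstack([a,b]),(800,353)))"
```

```text
(no output)
```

View pics/k2.png

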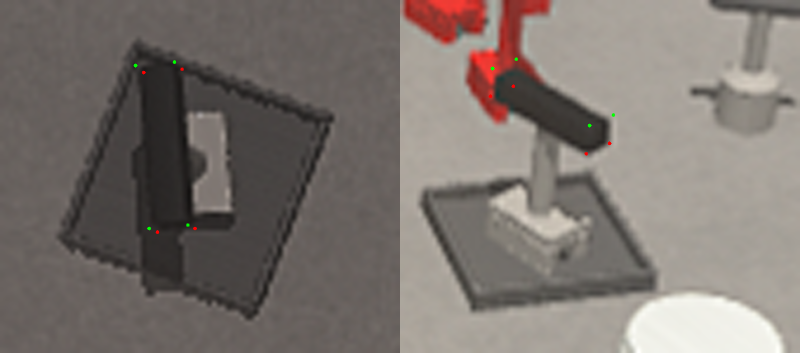

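```bash
cat >> h.py <<'E'
from scipy.spatial.transform import Rotation as Ro
def go(x,y,z,psi):
    o=bot.get_obs();M=Ro.from_euler("xyz",o["tcp_rot"]).as_matrix()
    p=np.degrees(np.arctan2(M[1,0],M[0,0]))
    print("shift cm",((np.array([x,y,z])-o["tool_pos"])@M/10).round(2),"turn",np.radians(p-psi).round(3),"psi now",p.round(2),o["tool_pos"].round(1),"t",o["time"],"F",o["contact_force"].round(1),o["grip_width"])
E
python3 - <<'E'
from h import *
go(540.3,287.7,200,4)
s=cv2.imread("pics/scene0.png");g=cv2.cvtColor(s,cv2.COLOR_BGR2GRAY)
for P in [(618.4,27.6),(644.3,-179),(535.3,-192.4),(509.9,14.7)]:
    a=np.linspace(0,6.28,60);ring=np.c_[P[0]+30*np.cos(a),P[1]+30*np.sin(a),np.full(60,75)]
    for u in proj("scene",ring): cv2.circle(s,tuple(int(round(v)) for v in u),0,(0,255,0),-1)
cv2.imwrite("pics/rings.png",cv2.resize(s[210:310,220:370],None,fx=5,fy=5,interpolation=cv2.INTER_NEAREST))
E
```

```text
shift cm [ 44.54   4.02 -10.47] turn -0.337 psi now -15.28 [138.2 506.1 240.1] t 0.1 F [ 0.8  0.3 -0.2] 91.89536902211105
```

View pics/rings.png

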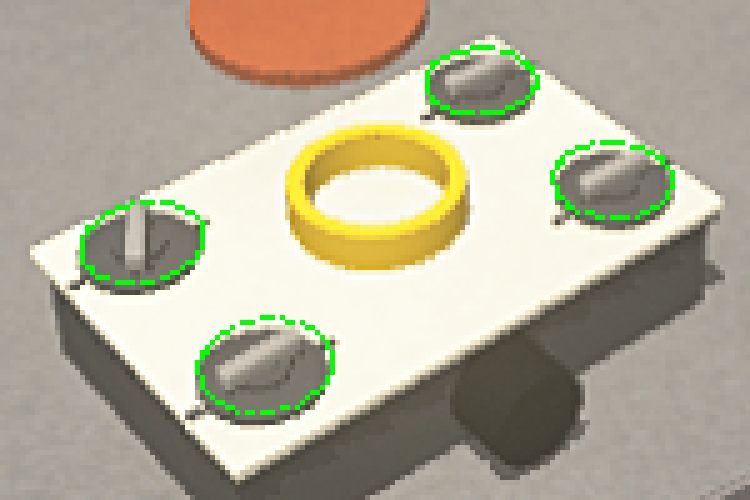

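Emit:
apply_moves(rows=[[[44.5,4.0,-10.5],-0.337,9.1],[[44.5,4.0,-10.5],-0.337,9.1],[[44.5,4.0,-10.5],-0.337,9.1],[[44.5,4.0,-10.5],-0.337,9.1],[[44.5,4.0,-10.5],-0.337,9.1]])

```text
time: 0.72
tool_pos: [404.1, 361.3, 213.6]
tcp_rot: [-1.572, 0.001, 0.07]
contact_force: [0.6, 0.4, 0.6]
grip_width: 90.8
```

Emit:
apply_moves(rows=[[[16,1.3,0],0,9.1]])

```text
time: 0.85
tool_pos: [466.3, 364.2, 208.7]
tcp_rot: [-1.573, 0.002, 0.068]
contact_force: [1.2, 0.7, 0.7]
grip_width: 91.0
```

```bash
python3 - <<'E'
from h import *
go(540.3,287.7,200,4)
E
```

```text
shift cm [ 6.87  0.87 -8.13] turn -0.002 psi now 3.91 [466.3 364.2 208.7] t 0.85 F [1.2 0.7 0.7] 91.01911462002381
```

Emit:
apply_moves(rows=[[[6.9,0.9,-8.1],0,9.1],[[6.9,0.9,-8.1],0,9.1],[[6.9,0.9,-8.1],0,9.1]])

```text
time: 1.23
tool_pos: [542.4, 285.1, 198.4]
tcp_rot: [-1.574, 0.004, 0.064]
contact_force: [-0.6, 0.9, 0.1]
grip_width: 91.0
```

```bash
python3 - <<'E'
from h import *
go(540.3,287.7,102,4)
for n in("scene","top"):
    im=vision.capture(n)[:,:,::-1].copy(); cv2.imwrite(f"pics/{n}1.png",im)
    # projected TCP check
    print(n,proj(n,[bot.get_obs()["tool_pos"]]))
E
```

```text
shift cm [-0.16  9.64  0.3 ] turn -0.006 psi now 3.64 [542.4 285.1 198.4] t 1.225 F [-0.6  0.9  0.1] 91.02467636488588
scene [[404.36304812 164.26411435]]
top [[241.8691789  159.91119377]]
```

```bash
python3 -c "
import cv2,numpy as np
a=cv2.imread('pics/top1.png')[110:230,200:320];b=cv2.imread('pics/scene1.png')[110:230,340:460]
cv2.imwrite('pics/v1.png',cv2.resize(np.hstack([a,b]),(800,400),interpolation=cv2.INTER_CUBIC))"
```

```text
(no output)
```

View pics/v1.png

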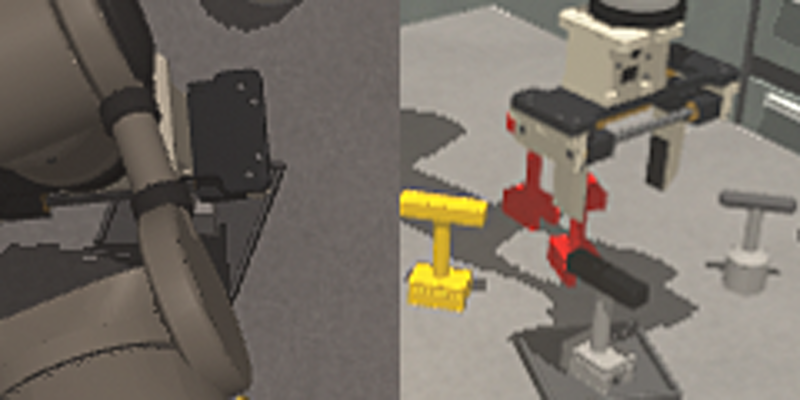

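The scene view shows the fingers above the black bar and straddling it, near (415,195) in the full image. The arm covers the key in the top view. I descend.

Emit:
apply_moves(rows=[[[-0.16,5,0.3],0,9.1],[[-0.16,8,0.3],0,9.1],[[-0.16,9.6,0.3],0,9.1],[[-0.16,9.6,0.3],0,9.1]])

```text
time: 1.82
tool_pos: [537.4, 291.1, 102.7]
tcp_rot: [-1.573, 0.005, 0.068]
contact_force: [0.2, -0.4, 1.1]
grip_width: 91.1
```

```bash
python3 - <<'E'
from h import *
go(540.3,287.7,102,4)
im=vision.capture("scene")[:,:,::-1].copy(); cv2.imwrite("pics/s2.png",cv2.resize(im[110:250,320:500],None,fx=4,fy=4,interpolation=cv2.INTER_CUBIC))
E
```

```text
shift cm [ 0.26  0.07 -0.36] turn -0.002 psi now 3.91 [537.4 291.1 102.7] t 1.825 F [ 0.2 -0.4  1.1] 91.08610053246713
```

View pics/s2.png

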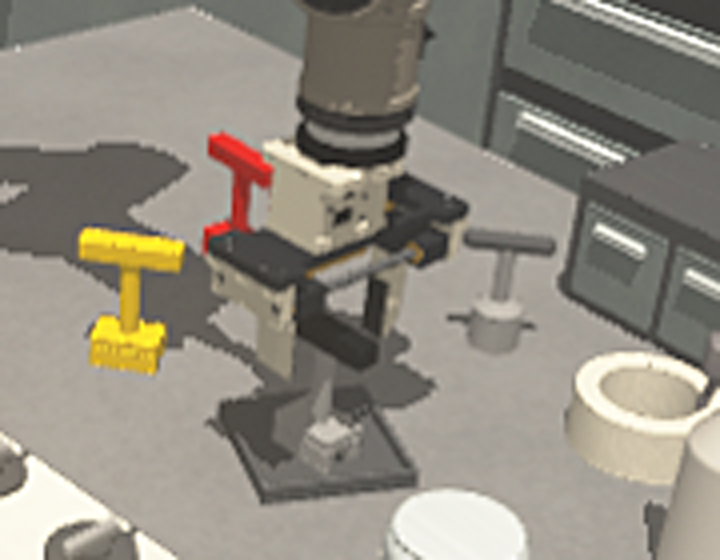

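The fingers straddle the crossbar at the right height. I correct the offset and close.

Emit:
apply_moves(rows=[[[0.26,0,-0.36],0,9.1],[[0.26,0,-0.36],0,9.1]])

```text
time: 2.12
tool_pos: [542.0, 287.8, 105.2]
tcp_rot: [-1.572, 0.0, 0.068]
contact_force: [0.6, -0.4, 0.1]
grip_width: 90.7
```

Emit:
apply_moves(rows=[[[0,0,0],0,1.5],[[0,0,0],0,1.5],[[0,0,0],0,1.5],[[0,0,0],0,1.5],[[0,0,0],0,1.5]])

```text
time: 2.75
tool_pos: [541.9, 287.8, 105.1]
tcp_rot: [-1.572, 0.001, 0.068]
contact_force: [0.5, -0.0, -0.2]
grip_width: 45.7
```

Emit:
apply_moves(rows=[[[0,0,0],0,1.5],[[0,0,0],0,1.5],[[0,0,0],0,1.5]])

```text
time: 3.12
tool_pos: [541.9, 287.8, 105.1]
tcp_rot: [-1.572, 0.001, 0.068]
contact_force: [0.1, -0.5, -0.4]
grip_width: 19.8
```

```bash
python3 - <<'E'
from h import *
go(540.3,287.7,102,4)
im=vision.capture("scene")[:,:,::-1].copy(); cv2.imwrite("pics/s3.png",cv2.resize(im[110:250,320:500],None,fx=4,fy=4,interpolation=cv2.INTER_CUBIC))
E
```

```text
shift cm [-0.16  0.31  0.  ] turn -0.002 psi now 3.88 [541.9 287.8 105.1] t 3.125 F [ 0.1 -0.5 -0.4] 19.805270938867206
```

View pics/s3.png

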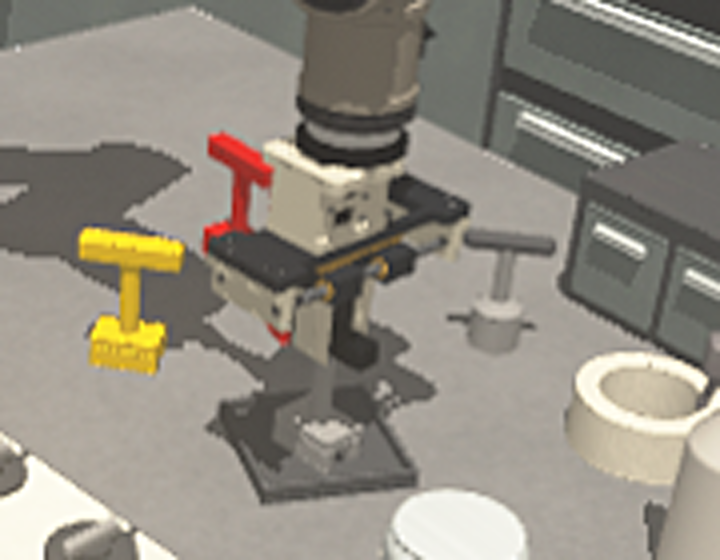

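The key is gripped (19.8 mm). I lift it.

Emit:
apply_moves(rows=[[[0,-2,0],0,1.5],[[0,-7,0],0,1.5],[[0,-13,0],0,1.5],[[0,-13,0],0,1.5]])

```text
time: 3.68
tool_pos: [544.1, 288.8, 240.5]
tcp_rot: [-1.569, -0.009, 0.068]
contact_force: [-0.4, 0.2, -3.0]
grip_width: 19.7
```

```bash
python3 - <<'E'
from h import *
go(536,-193.3,235,-19.1)
E
```

```text
shift cm [ -4.08   0.41 -48.05] turn 0.401 psi now 3.88 [544.1 288.8 240.5] t 3.675 F [-0.4  0.2 -3. ] 19.715943531500017
```

Emit:
apply_moves(rows=[[[-0.4,0,-4],0.04,1.5],[[-0.8,0,-9],0.08,1.5],[[-1.3,0,-15],0.14,1.5],[[-1.8,0,-20],0.2,1.5],[[-2.3,0,-26],0.24,1.5]])

```text
time: 4.3
tool_pos: [537.8, 26.6, 238.3]
tcp_rot: [-1.567, -0.006, -0.173]
contact_force: [0.9, -0.1, -2.9]
grip_width: 19.9
```

```bash
python3 - <<'E'
from h import *
go(536,-193.3,235,-19.1)
E
```

```text
shift cm [  3.61   0.26 -21.7 ] turn 0.16 psi now -9.91 [537.8  26.6 238.3] t 4.3 F [ 0.9 -0.1 -2.9] 19.8602701073705
```

Emit:
apply_moves(rows=[[[0.9,0,-5.5],0.04,1.5],[[1.8,0.1,-11],0.08,1.5],[[2.7,0.2,-16],0.12,1.5],[[3.3,0.3,-20],0.16,1.5],[[3.6,0.3,-21.7],0.16,1.5]])

```text
time: 4.92
tool_pos: [535.0, -195.2, 232.8]
tcp_rot: [-1.565, -0.003, -0.335]
contact_force: [1.7, 1.1, -3.0]
grip_width: 19.7
```

Emit:
apply_moves(rows=[[[0,0,0],0,1.5],[[0,0,0],0,1.5]])

```text
time: 5.18
tool_pos: [534.8, -193.9, 232.2]
tcp_rot: [-1.565, -0.001, -0.334]
contact_force: [-0.2, -0.2, -2.7]
grip_width: 19.6
```

```bash
python3 - <<'E'
from h import *
go(536,-193.3,235,-19.1)
for n,o in(("scene",(200,170)),("top",(380,90))):
    im=vision.capture(n)[:,:,::-1].copy(); cv2.imwrite(f"pics/{n}4.png",im)
    cv2.imwrite(f"pics/{n}4c.png",cv2.resize(im[o[1]:o[1]+120,o[0]:o[0]+140],None,fx=5,fy=5,interpolation=cv2.INTER_CUBIC))
E
```

```text
shift cm [ 0.09 -0.28  0.1 ] turn -0.001 psi now -19.16 [ 534.8 -193.9  232.2] t 5.175 F [-0.2 -0.2 -2.7] 19.62906476677301
```

View pics/scene4c.png

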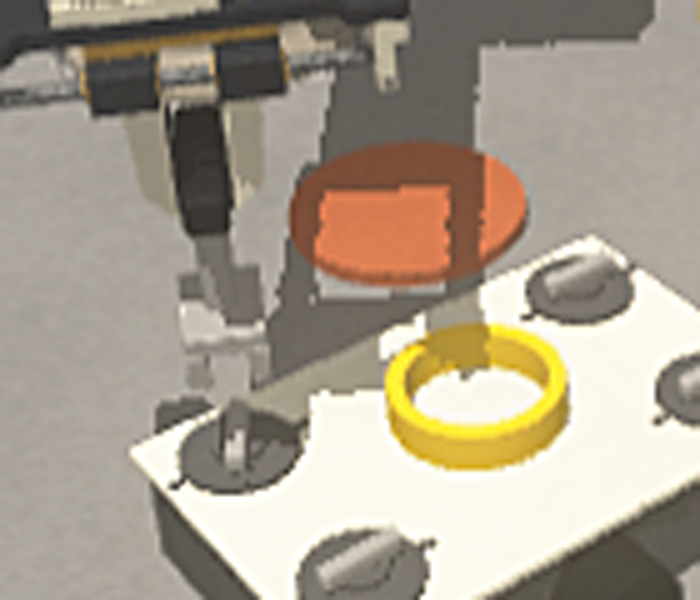

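View pics/top4c.png

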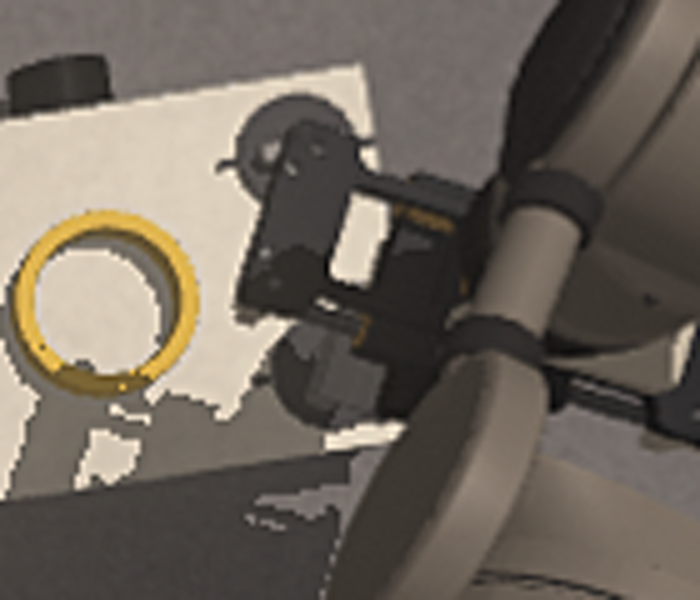

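```bash
cat >> h.py <<'E'
def keypts(c,psi):
    a=np.radians(psi);e=np.array([np.cos(a),np.sin(a),0]);n=np.array([-e[1],e[0],0]);k=np.array([0,0,1.]);c=np.array(c,float)
    P=[c+sx*42*e+sy*10*n+z*k for z in(10,-10) for sx in(-1,1) for sy in(-1,1)]
    P+=[c+sx*28*e+sy*19*n+z*k for z in(-74,-102) for sx in(-1,1) for sy in(-1,1)]
    P+=[c+t*k for t in(-10,-40,-74)]
    return np.array(P)
def dots(cam,im,P,o,w,h,f,name):
    b=cv2.resize(im[o[1]:o[1]+h,o[0]:o[0]+w],None,fx=f,fy=f,interpolation=cv2.INTER_CUBIC)
    for i,u in enumerate(proj(cam,P)): cv2.circle(b,tuple(int(round(v)) for v in (u-o+.5)*f-.5),2,[(0,255,0),(0,0,255),(255,0,255),(255,255,0),(0,255,255)][min(i//4,4)],-1)
    cv2.imwrite(name,b)
E
python3 - <<'E'
from h import *
im=cv2.imread("pics/scene4.png");dots("scene",im,keypts((534.8,-193.9,234.1),-19.16),(205,180),100,90,8,"pics/d4.png")
E
```

```text
(no output)
```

View pics/d4.png

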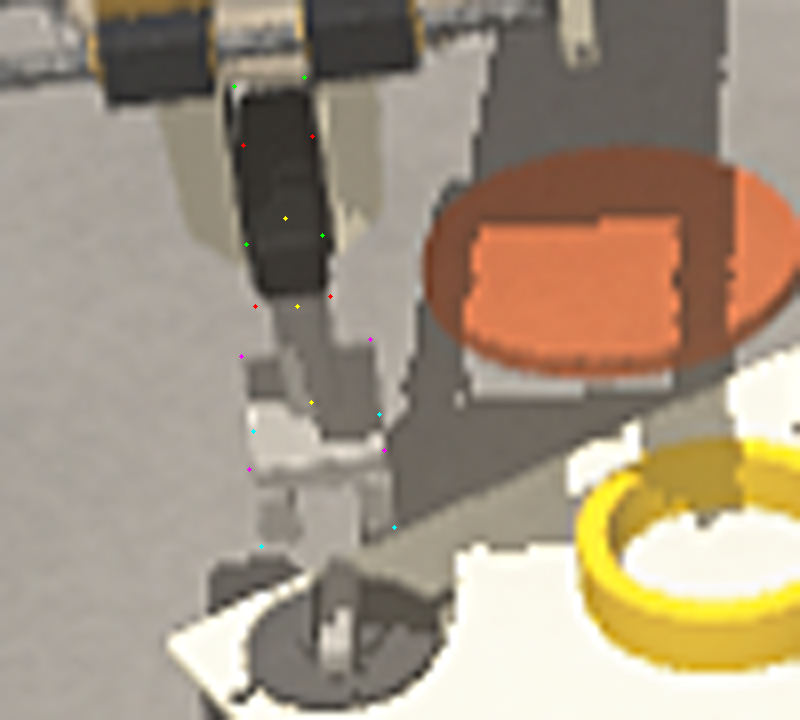

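```bash
python3 - <<'E'
from h import *
s=cv2.imread("pics/scene0.png");g=cv2.cvtColor(s,cv2.COLOR_BGR2GRAY)
B=[(618.4,27.6),(644.3,-179),(535.3,-192.4),(509.9,14.7)]
a=np.linspace(0,2*np.pi,360)
def mod(P):
    r=[np.c_[P[0]+30*np.cos(a),P[1]+30*np.sin(a),np.full(360,z)] for z in(70,75)]
    return cv2.convexHull(proj("scene",np.vstack(r)).astype(np.float32))
for P in B:
    h=mod(P);c=h.reshape(-1,2).mean(0)
    m=np.zeros_like(g);cv2.fillConvexPoly(m,np.round(cv2.convexHull((c+(h.reshape(-1,2)-c)*1.25).astype(np.float32))).astype(int),255)
    d=((g<165)&(m>0)).astype(np.uint8)*255
    d=cv2.morphologyEx(d,cv2.MORPH_CLOSE,np.ones((7,7)));d=cv2.morphologyEx(d,cv2.MORPH_OPEN,np.ones((5,5)))
    k=max(cv2.findContours(d,0,1)[0],key=cv2.contourArea);M=cv2.moments(cv2.convexHull(k))
    f=np.array([M["m10"],M["m01"]])/M["m00"]
    H=cv2.moments(h);f0=np.array([H["m10"],H["m01"]])/H["m00"]
    w=ray("scene",[f],72.5)[0]-ray("scene",[f0],72.5)[0]
    print(P,"px",f.round(2),"pred",f0.round(2),"area",M["m00"],H["m00"],"world shift",w.round(1))
E
```

```text
(618.4, 27.6) px [342.6  247.43] pred [342.08 246.38] area 308.0 316.0815101696644 world shift [ 4.2 -1.2]
(644.3, -179) px [272.03 285.13] pred [272.7  283.47] area 399.0 433.153762744274 world shift [ 4.  -3.6]
(535.3, -192.4) px [246.86 258.93] pred [248.17 258.78] area 369.5 350.14329431951046 world shift [-1.2 -2.9]
(509.9, 14.7) px [315.22 226.46] pred [315.66 226.61] area 288.5 261.4414123839233 world shift [-1.2 -0.7]
```

The dots match the key, so it is upright and where I expected. The seat estimate is (536.5,-193.5). I descend towards the bar and watch the force.

Emit:
apply_moves(rows=[[[0.15,2,0],0,1.5],[[0.15,3.8,0.1],0,1.5],[[0.15,3.8,0.1],0,1.5],[[0.15,3.8,0.1],0,1.5]])

```text
time: 5.78
tool_pos: [537.5, -192.7, 195.6]
tcp_rot: [-1.565, -0.003, -0.333]
contact_force: [-0.1, -0.5, -1.4]
grip_width: 19.6
```

```bash
python3 - <<'E'
from h import *
go(536.5,-193.5,176.5,-19.1)
o=bot.get_obs()["tool_pos"]
im=vision.capture("scene")[:,:,::-1].copy();dots("scene",im,keypts(o+[0,0,1.9],-19.16),(205,190),100,90,8,"pics/d5.png")
E
```

```text
shift cm [-0.07  1.91 -0.12] turn 0.001 psi now -19.06 [ 537.5 -192.7  195.6] t 5.775 F [-0.1 -0.5 -1.4] 19.594960719065515
```

View pics/d5.png

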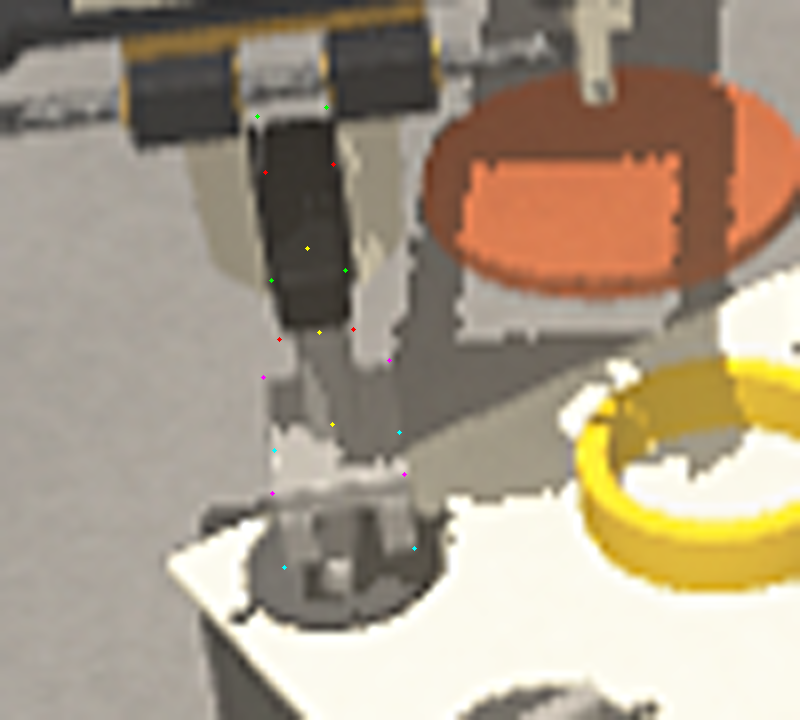

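The slot (crop x 315–375) straddles the bar's end (about x 335). I lower it gently.

Emit:
apply_moves(rows=[[[-0.1,0.5,-0.1],0,1.5],[[-0.1,1.0,-0.1],0,1.5],[[-0.1,1.4,-0.1],0,1.5]])

```text
time: 6.2
tool_pos: [536.2, -193.6, 181.5]
tcp_rot: [-1.565, -0.004, -0.333]
contact_force: [-0.1, -0.2, -2.2]
grip_width: 19.9
```

Emit:
apply_moves(rows=[[[0,0.3,0],0,1.5],[[0,0.3,0],0,1.5]])

```text
time: 6.45
tool_pos: [536.5, -193.7, 179.0]
tcp_rot: [-1.566, -0.005, -0.333]
contact_force: [0.4, -0.1, 2.4]
grip_width: 19.5
```

```bash
python3 - <<'E'
from h import *
go(536.5,-193.5,176.5,-19.1)
o=bot.get_obs()["tool_pos"]
im=vision.capture("scene")[:,:,::-1].copy();dots("scene",im,keypts(o+[0,0,1.9],-19.16)[:1],(205,190),100,90,8,"pics/d6.png")
E
```

```text
shift cm [-0.01  0.25  0.02] turn 0.0 psi now -19.09 [ 536.5 -193.7  179. ] t 6.45 F [ 0.4 -0.1  2.4] 19.508970202590696
```

View pics/d6.png

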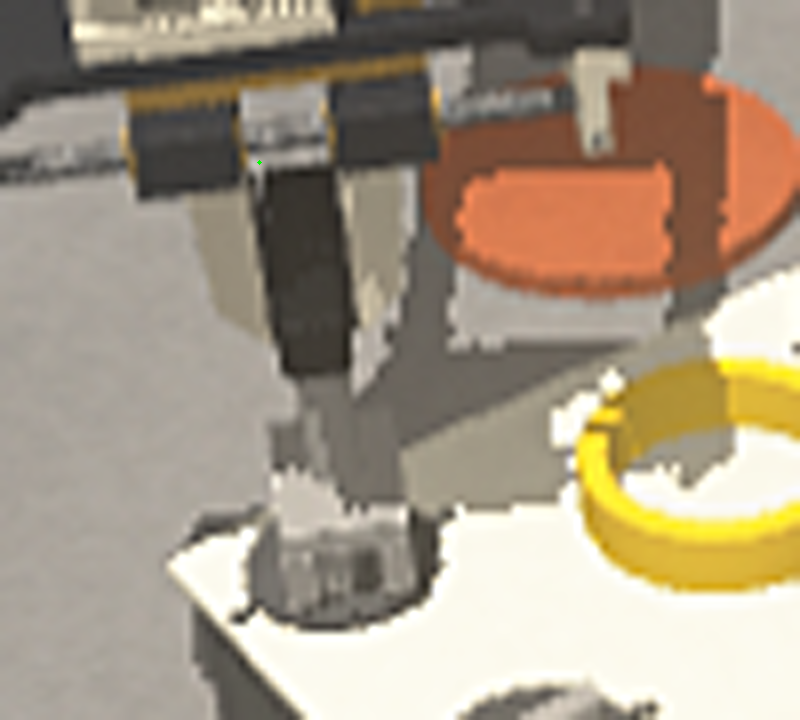

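The key is seated: slight upward contact (a 4.6 N change), with the bar between the legs but nearer the left one. I ease it up 1.5 mm, shift it 2 mm and begin the clockwise turn.

Emit:
apply_moves(rows=[[[0,-0.15,-0.2],0,1.5],[[0,-0.15,-0.2],0,1.5]])

```text
time: 6.75
tool_pos: [535.7, -195.7, 180.3]
tcp_rot: [-1.565, -0.005, -0.333]
contact_force: [-0.5, 0.4, -2.0]
grip_width: 19.7
```

```bash
python3 - <<'E'
from h import *
go(536.5,-193.5,177.5,-19.1); print(bot.get_obs()["moment"])
im=vision.capture("scene")[:,:,::-1].copy();cv2.imwrite("pics/d7.png",cv2.resize(im[235:275,220:270],None,fx=12,fy=12,interpolation=cv2.INTER_CUBIC))
E
```

```text
shift cm [-0.    0.28  0.23] turn 0.0 psi now -19.1 [ 535.7 -195.7  180.3] t 6.75 F [-0.5  0.4 -2. ] 19.71698840522383
[-0.04384612  0.07446139 -0.00824245]
```

View pics/d7.png

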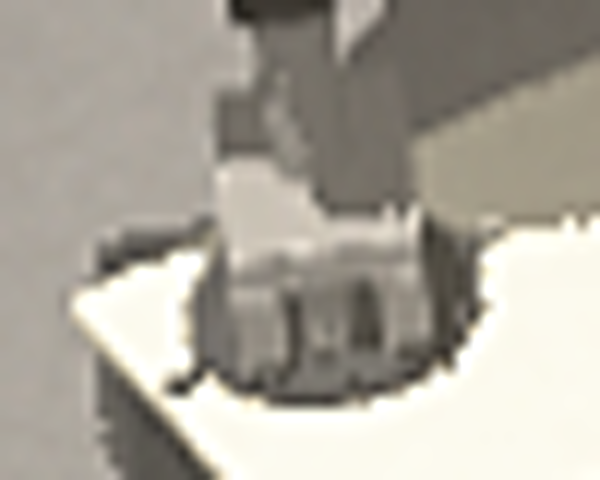

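The bar now sits centred in the slot with a gap on each side. I turn clockwise (positive about tool y).

Emit:
apply_moves(rows=[[[0.1,0,0],0.1,1.5],[[0.1,0,0],0.2,1.5],[[0.1,0,0],0.3,1.5],[[0.1,0,0],0.4,1.5],[[0.1,0,0],0.5,1.5]])

```text
time: 7.42
tool_pos: [536.4, -196.2, 179.9]
tcp_rot: [-1.565, -0.001, -0.836]
contact_force: [-0.7, -1.2, -1.2]
grip_width: 20.0
```

```bash
python3 - <<'E'
from h import *
go(537,-196,180,-94); print(bot.get_obs()["moment"])
im=vision.capture("scene")[:,:,::-1].copy();cv2.imwrite("pics/d8.png",cv2.resize(im[215:275,210:290],None,fx=9,fy=9,interpolation=cv2.INTER_CUBIC))
E
```

```text
shift cm [ 0.03 -0.01  0.06] turn 0.804 psi now -47.92 [ 536.4 -196.2  179.9] t 7.425 F [-0.7 -1.2 -1.2] 19.995565973361902
[-0.31098957  0.09033799  0.04315241]
```

View pics/d8.png

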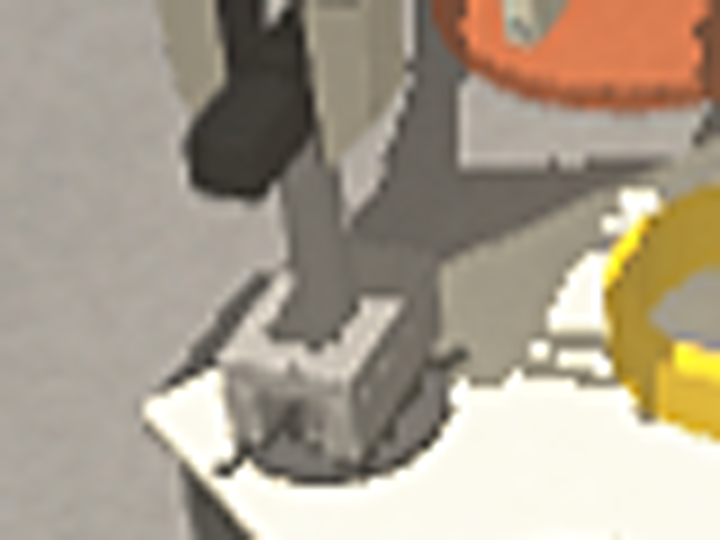

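Turning well with low forces, and the key is upright on the screw. I continue.

Emit:
apply_moves(rows=[[[0,0,0.05],0.1,1.5],[[0,0,0.05],0.2,1.5],[[0,0,0.05],0.3,1.5],[[0,0,0.05],0.4,1.5],[[0,0,0.05],0.5,1.5]])

```text
time: 8.1
tool_pos: [536.3, -196.2, 179.7]
tcp_rot: [-1.566, 0.002, -1.342]
contact_force: [-2.5, -1.9, -0.9]
grip_width: 20.1
```

Emit:
apply_moves(rows=[[[0,0,0],0.1,1.5],[[0,0,0],0.2,1.5],[[0,0,0],0.3,1.5],[[0,0,0],0.33,1.5],[[0,0,0],0.33,1.5]])

```text
time: 8.72
tool_pos: [536.1, -196.2, 179.5]
tcp_rot: [-1.568, 0.003, -1.67]
contact_force: [-1.8, -1.2, -2.4]
grip_width: 19.5
```

```bash
python3 - <<'E'
from h import *
go(537,-196,180,-94); print(bot.get_obs()["moment"])
im=vision.capture("scene")[:,:,::-1].copy();cv2.imwrite("pics/d9.png",cv2.resize(im[215:275,210:290],None,fx=9,fy=9,interpolation=cv2.INTER_CUBIC))
E
```

```text
shift cm [-0.03 -0.05  0.09] turn -0.029 psi now -95.68 [ 536.1 -196.2  179.5] t 8.725 F [-1.8 -1.2 -2.4] 19.540914971147792
[-0.31467734  0.33686673 -0.01949401]
```

View pics/d9.png

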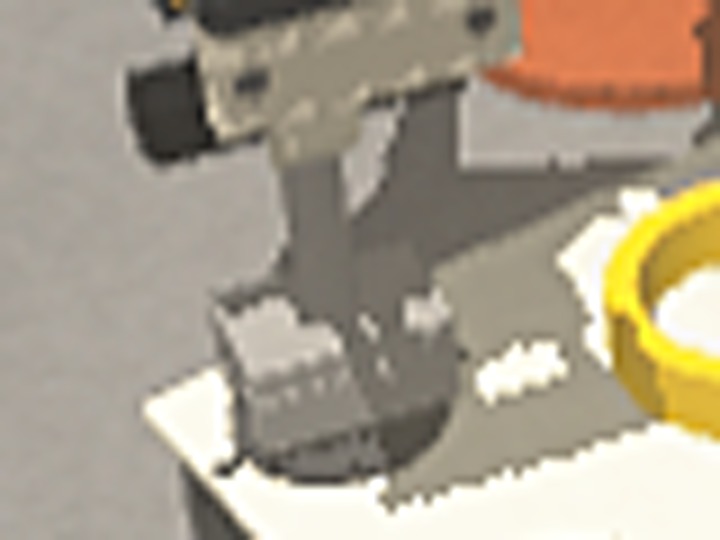

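I turn a little farther for margin, back off by the play, then lift straight up.

Emit:
apply_moves(rows=[[[0,0,0],0.08,1.5],[[0,0,0],0.08,1.5],[[0,0,0],0.0,1.5],[[0,0,0],-0.1,1.5],[[0,0,0],-0.1,1.5]])

```text
time: 9.4
tool_pos: [536.3, -196.0, 179.4]
tcp_rot: [-1.567, 0.003, -1.569]
contact_force: [1.0, 0.5, -1.3]
grip_width: 19.9
```

Emit:
apply_moves(rows=[[[0,-1,0],0,1.5],[[0,-2.5,0],0,1.5],[[0,-5,0],0,1.5],[[0,-6,0],0,1.5]])

```text
time: 9.9
tool_pos: [536.9, -196.6, 242.0]
tcp_rot: [-1.564, 0.002, -1.569]
contact_force: [-1.0, -0.1, -2.2]
grip_width: 19.9
```

```bash
python3 - <<'E'
from h import *
go(541.9,287.8,240,4)
o=bot.get_obs()["tool_pos"]
im=vision.capture("scene")[:,:,::-1].copy();dots("scene",im,keypts(o+[0,0,1.9],-89.5),(205,180),100,100,6,"pics/d10.png")
E
```

```text
shift cm [-48.44   0.28   0.58] turn -1.639 psi now -89.91 [ 536.9 -196.6  242. ] t 9.9 F [-1.  -0.1 -2.2] 19.908497774702727
```

View pics/d10.png

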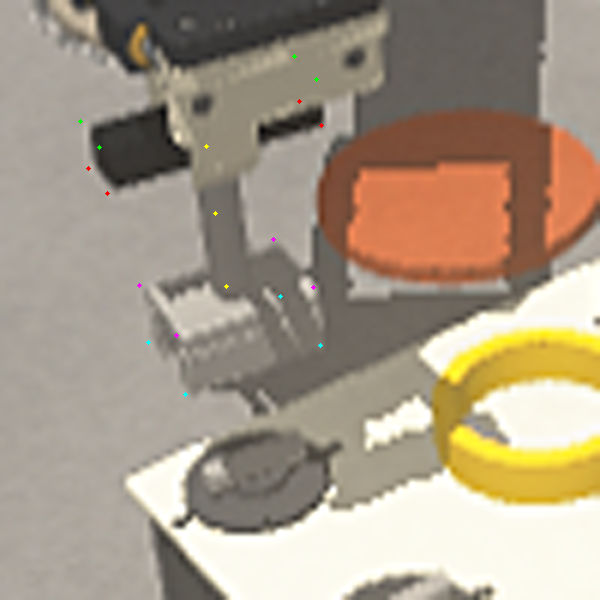

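The key is off the screw and upright, and the bar appears in line with its marks. I carry the key back to the tray.

Emit:
apply_moves(rows=[[[-4,0,0],-0.1,1.5],[[-9,0,0],-0.22,1.5],[[-14,0,0],-0.36,1.5],[[-19,0,0.2],-0.5,1.5],[[-24,0,0.3],-0.64,1.5]])

```text
time: 10.58
tool_pos: [539.3, 44.9, 242.5]
tcp_rot: [-1.564, -0.003, -0.925]
contact_force: [1.1, -0.2, -1.5]
grip_width: 19.4
```

```bash
python3 - <<'E'
from h import *
go(541.9,287.8,240,4)
E
```

```text
shift cm [-19.24   0.29  14.83] turn -0.995 psi now -52.99 [539.3  44.9 242.5] t 10.575 F [ 1.1 -0.2 -1.5] 19.442021037789715
```

Emit:
apply_moves(rows=[[[-4,0,3.1],-0.15,1.5],[[-8,0,6.2],-0.3,1.5],[[-12,0,9.3],-0.45,1.5],[[-15.5,0.1,12],-0.6,1.5],[[-18,0.2,14],-0.75,1.5]])

```text
time: 11.2
tool_pos: [542.2, 275.0, 240.3]
tcp_rot: [-1.568, -0.006, -0.169]
contact_force: [-0.5, -0.1, -1.2]
grip_width: 19.6
```

```bash
python3 - <<'E'
from h import *
go(540,288.5,240,4)
E
```

```text
shift cm [-0.44  0.03  1.3 ] turn -0.239 psi now -9.67 [542.2 275.  240.3] t 11.2 F [-0.5 -0.1 -1.2] 19.646596322408662
```

Emit:
apply_moves(rows=[[[-0.4,0,1.3],-0.12,1.5],[[-0.4,0,1.3],-0.24,1.5],[[-0.4,0,1.3],-0.24,1.5],[[-0.4,0,1.3],-0.24,1.5]])

```text
time: 11.7
tool_pos: [540.3, 288.2, 240.1]
tcp_rot: [-1.57, -0.006, 0.068]
contact_force: [0.2, 0.6, -1.8]
grip_width: 19.8
```

Emit:
apply_moves(rows=[[[0,3,0],0,1.5],[[0,7,0],0,1.5],[[0,11,0],0,1.5],[[0,11.5,0],0,1.5],[[0,11.5,0],0,1.5]])

```text
time: 12.32
tool_pos: [541.7, 288.4, 126.1]
tcp_rot: [-1.57, -0.007, 0.067]
contact_force: [0.2, -0.8, -1.2]
grip_width: 20.0
```

```bash
python3 - <<'E'
from h import *
go(540,288.5,105,4)
o=bot.get_obs()["tool_pos"]
im=vision.capture("scene")[:,:,::-1].copy();dots("scene",im,keypts(o+[0,0,1.9],4),(350,150),100,100,6,"pics/d11.png")
t=vision.capture("top")[:,:,::-1];cv2.imwrite("pics/t11.png",cv2.resize(t[95:205,330:475],None,fx=5,fy=5,interpolation=cv2.INTER_CUBIC))
E
```

```text
shift cm [-0.19  2.1   0.02] turn -0.002 psi now 3.86 [541.7 288.4 126.1] t 12.325 F [ 0.2 -0.8 -1.2] 19.978471967832103
```

View pics/d11.png

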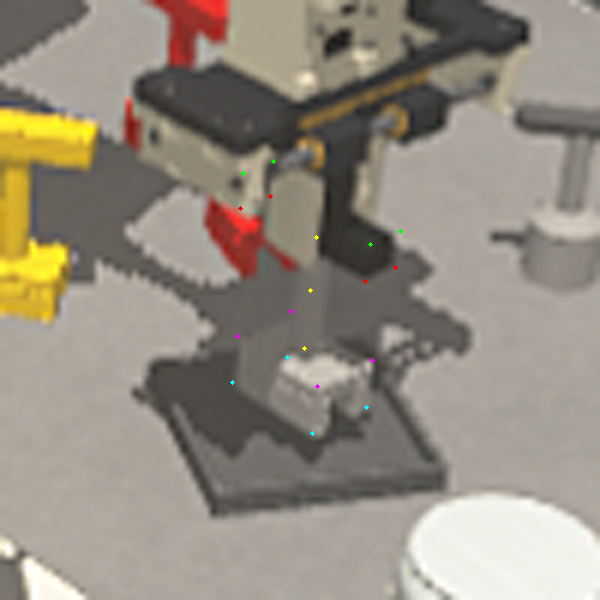

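View pics/t11.png

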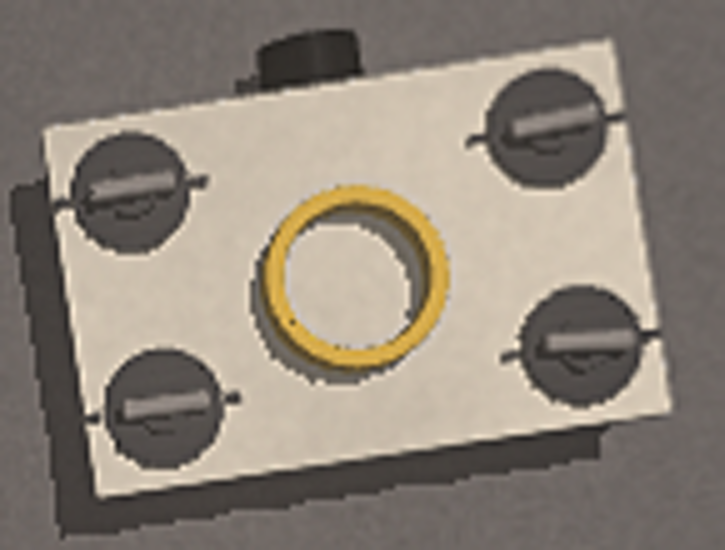

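The top view shows the screw's bar at crop (590,342), in line with its marks like the other three. The key is about 20 mm above the tray floor, so I lower it gently.

Emit:
apply_moves(rows=[[[-0.1,0.7,0],0,1.5],[[-0.1,1.2,0],0,1.5],[[-0.1,1.6,0],0,1.5],[[-0.1,1.6,0],0,1.5]])

```text
time: 12.92
tool_pos: [541.1, 288.6, 110.6]
tcp_rot: [-1.569, -0.009, 0.068]
contact_force: [-0.4, 0.2, -1.9]
grip_width: 20.0
```

Emit:
apply_moves(rows=[[[0,0.2,0],0,1.5],[[0,0.2,0],0,1.5]])

```text
time: 13.18
tool_pos: [541.1, 288.5, 108.5]
tcp_rot: [-1.569, -0.009, 0.068]
contact_force: [-0.3, -1.1, -1.9]
grip_width: 19.5
```

Emit:
apply_moves(rows=[[[0,0.2,0],0,1.5],[[0,0.2,0],0,1.5]])

```text
time: 13.42
tool_pos: [541.0, 288.5, 106.3]
tcp_rot: [-1.569, -0.008, 0.068]
contact_force: [0.5, 0.6, -1.5]
grip_width: 19.8
```

Emit:
apply_moves(rows=[[[0,0.12,0],0,1.5],[[0,0.12,0],0,1.5]])

```text
time: 13.68
tool_pos: [541.3, 288.6, 105.5]
tcp_rot: [-1.569, -0.009, 0.068]
contact_force: [-0.7, 0.1, 1.0]
grip_width: 19.9
```

Contact with the floor (Fz changed from -1.5 to +1.0 N at z 105.5, as at the pick). I release.

Emit:
apply_moves(rows=[[[0,0.02,0],0,3],[[0,0.02,0],0,5],[[0,0,0],0,9.1],[[0,0,0],0,9.1],[[0,0,0],0,9.1]])

```text
time: 14.3
tool_pos: [541.3, 288.6, 105.5]
tcp_rot: [-1.569, -0.009, 0.068]
contact_force: [-0.3, -0.6, 0.6]
grip_width: 65.1
```

Emit:
apply_moves(rows=[[[0,0,0],0,9.1],[[0,0,0],0,9.1],[[0,0,0],0,9.1],[[0,0,0],0,9.1]])

```text
time: 14.8
tool_pos: [541.2, 288.6, 105.5]
tcp_rot: [-1.569, -0.009, 0.068]
contact_force: [0.2, -0.0, -0.2]
grip_width: 91.2
```

```bash
python3 - <<'E'
from h import *
go(540,288.5,220,4)
im=vision.capture("scene")[:,:,::-1].copy();dots("scene",im,keypts([541,288.5,107],4)[:1],(350,130),110,110,6,"pics/d12.png")
E
```

```text
shift cm [ -0.02 -11.45   0.02] turn -0.002 psi now 3.89 [541.2 288.6 105.5] t 14.8 F [ 0.2 -0.  -0.2] 91.15635900078368
```

View pics/d12.png

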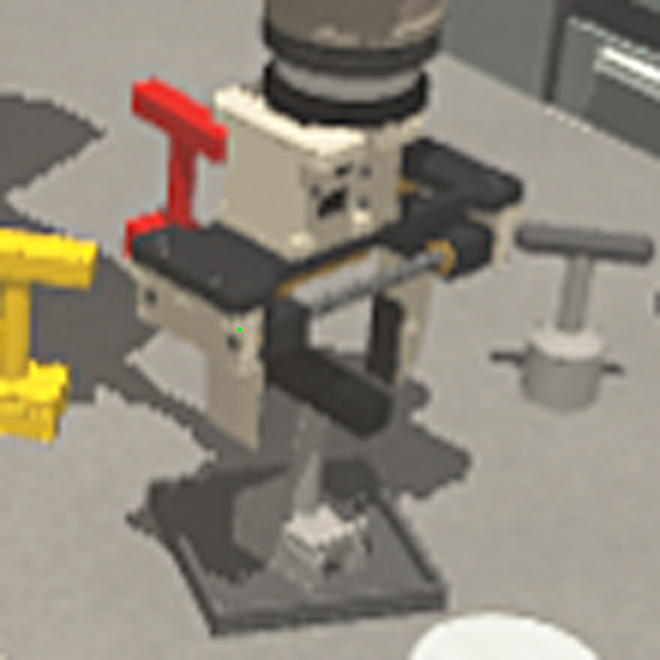

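The key stands with the fingers open and clear of it. I lift straight up.

Emit:
apply_moves(rows=[[[0,-3,0],0,9.1],[[0,-8,0],0,9.1],[[0,-13,0],0,9.1],[[0,-13,0],0,9.1]])

```text
time: 15.35
tool_pos: [541.9, 289.1, 240.4]
tcp_rot: [-1.566, -0.018, 0.068]
contact_force: [0.0, 0.3, -1.3]
grip_width: 91.3
```

Emit:
apply_moves(rows=[[[-4,0,3],0,9.1],[[-9,0,6],0,9.1],[[-13,0,8],0,9.1],[[-13,0,8],0,9.1],[[-13,0,8],0,9.1]])

```text
time: 15.98
tool_pos: [407.1, 359.9, 238.0]
tcp_rot: [-1.567, -0.018, 0.068]
contact_force: [-0.6, -0.7, 0.3]
grip_width: 90.8
```

```bash
python3 - <<'E'
from h import *
go(540,288.5,220,4)
a=vision.capture("scene")[:,:,::-1].copy();dots("scene",a,keypts([540,288.5,107],4),(350,130),110,110,6,"pics/a.png")
t=vision.capture("top")[:,:,::-1];cv2.imwrite("pics/t13.png",t)
E
```

```text
shift cm [12.73  1.99 -8.04] turn -0.001 psi now 3.92 [407.1 359.9 238. ] t 15.975 F [-0.6 -0.7  0.3] 90.8124055088786
```

View pics/a.png

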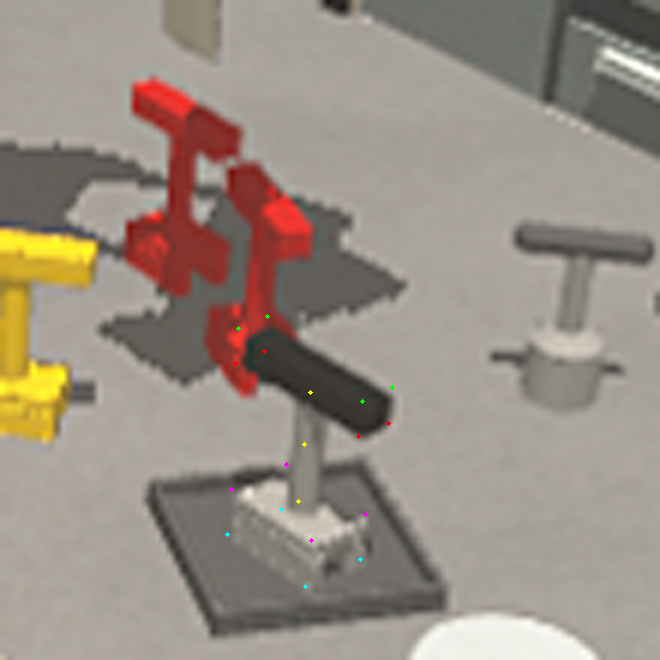

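View pics/t13.png

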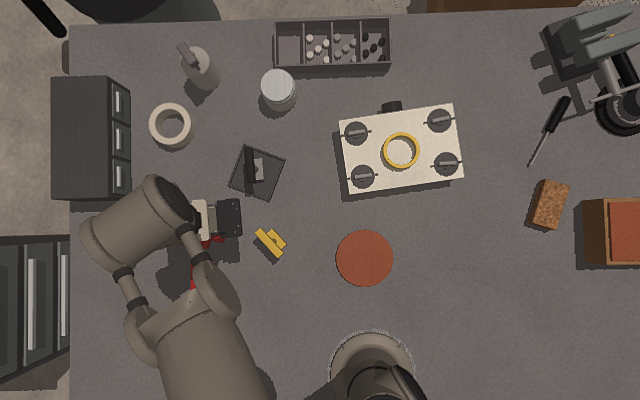

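The key stands upright in the tray at top pixel (255,170). The screw at (446,164) is in line with its marks, and the arm is clear of everything. I hand in.

```bash
python3 -c "
from plant import order; print(order.close_job())"
```

```text
the job is handed in; nothing more can be done
None
```

I gripped the black slotted T-key in the tray and fitted it over the undone screw. I turned the screw about 1.1 rad clockwise, set the key back upright in its tray, and handed the job in at about 16 s of the 51 s allowed.

**Last checks:**
- **Screw:** the top view shows its bar in line with its marks, perhaps slightly past them.
- **Key:** it stands upright and released, about 6 mm from the measured tray centre.
- **Arm:** it was clear of everything at hand-in, and every contact force read back during the job was below about 4 N.

**Disagreements:**
- The two cameras differed by 2 to 4 mm on the screw's position. I settled it by centring the slot on the bar in the close-up.
- The tool height when the key touched the screw seat read about 4 mm more than I had worked out, so I raised the key 1.5 mm before turning.

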